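Open the locked knife chest of the teaching kitchen

ROBOT

A 6-joint arm with a two-finger parallel gripper is mounted at the origin on the work surface. World frame = base frame: x ahead of the robot, y to its left, z up, the work surface at z = 0. Lengths are in m, angles in rad, forces in N, time in s.
With the tool pointing down it reaches from about 0.3 to 0.775 m from the base axis. Payload 14.6 kg.
Tool frame: the origin (TCP) lies on the mounting face of the last link; the fingertips stand 199 mm ahead of it and the grasp point (between the pads) lies 180 mm ahead of it; z points along the fingers, y is the direction in which the jaws open and shut (so a half turn about z gives the same grasp; the last joint's range is limited). The gripper opens to 94 mm and grips with 3 to 60 N. Pads are 16 mm wide; open, the fingers measure 119 mm over their backs; the gripper's body (75 mm by 177 mm) begins 78 mm behind the grasp point.
Start: joints at [1.134, 0.3, 1.521, -0, 1.321, -0.067], TCP at [0.199, 0.513, 0.405] pointing down, gripper open.
Joint ranges: [-3.03, 3.03], [-0.79, 2.21], [0.23, 2.52], [-1.04, 4.18], [0, 3.07], [-2.55, 2.55]. Speed limits (rad/s): [2.22, 2.22, 2.57, 3.14, 3.14, 3.14].

INTERFACE

Orientations are given as [roll, pitch, yaw] about the fixed x, y, z axes, in that order (R = Rz(yaw) Ry(pitch) Rx(roll)).
In Python, from station import sensors, vision, job gives the robot as it stands. The module is installed in compiled form; this text tells all that it offers.
- The arm moves only by the tool arm_command, never from a script. Its argument "plan" is one flat list of numbers, 5 for each row, row after row: the closure, from -1 (fully open) to 1 (shut), so that 0 is half open, then the shift along the world's x, y, z scaled (see below), then the turn about the world's z scaled (see below). A call has 1 to 20 rows; each row is the pose to reach, as a shift and turn from the pose commanded when the call began; what a row does not reach only later rows make up. The controller multiplies each number of a shift by 400 mm and each number of a turn by 120 degrees. A row lasts 1/10 s, in which the tool goes at most 50 mm and 8.59 degrees, less where a joint would pass 70% of its speed; a pose out of reach is approached as far as the arm can. A call with a number of a shift or a turn outside -1 to 1 is refused whole. A call with a gripper value outside its range is refused whole. The fingers move at their own pace and stop on an object; "newtons" is the grip in N (left out, the last holds). Time passes only in rows, so rows that repeat a pose let the fingers close. It gives the time, the measured TCP pose, the force and the opening at its end, in the units of the state.
- sensors.get_obs(): the state, without advancing time (a new reading comes with each control period).
- vision.camera(name): name is "scene" or "side" or "wrist"; returns the picture (420x560x3 uint8, blue, green, red); there is no depth.
- vision.camera_params(name): a dict with "intrinsics" (3x3 intrinsics, pixels), "rvec" (rotation vector, rad) and "tvec" (3), from world to camera coordinates, as OpenCV has them. Camera axes: x right, y down, z forward; pixel columns grow to the right and rows downward; lengths in m; the calibration is good to about 2 mm. A picture is of the moment at which its call begins: read the wrist's pose just before it. camera_params takes no time and is no camera call; for the wrist camera it gives the pose at the moment of the call.
- job.hand_in(): hands the job in, once; it reports no verdict.
Trained networks look in the newest picture that a camera, given by its name, has taken for a name from the list of things; names that differ only in an ending like _2 or _b are one class to them, and where a whole thing is asked for, a point or a joint stands for the part that bears it (a point fixed in the world has none). Each returns a list of dicts, best first, with "confidence" (0 to 1); they miss things now and then, are a little off and sometimes report something else, mostly with a low value. They report only what shows in the picture. A call takes as long as a camera call.
- vision.search_frame(name, camera): "at" ([row, column] in pixels, amid what is visible of it).
- vision.silhouettes(name, camera): "mask" (420x560 bool, what is visible of it) and "at" ([row, column] in pixels, amid what is visible of it).
- vision.pinpoint(name, camera): "at" ([row, column] in pixels: a listed point, or the origin of a listed thing).
The state is a dict: "time_s": time; "qpos": joint angles; "joint_vel": joint speeds; "tau": joint torques, N m; "ee_pos": TCP position; "eef_rot": TCP orientation; "force": force on the tool from outside, world axes, zero at the start; "moment": the same for the moment, N m; "grip_width": finger opening in m.
Only numpy, scipy, OpenCV 4.12 (cv2) and the standard library are available. Lean on these libraries where they do the work, as an engineer would, in place of code of your own. Each camera call takes 0.05 s, during which the arm holds its last target.

TASK

Open the blue knife chest: gently press the red release button on its lid until the black T-handle pops up, turn the handle a quarter turn clockwise (seen from above) to unlatch it, then lift the lid until its front edge stands at least 100 mm up and leave it standing open by itself. Press the button with no more than about 12 N, and leave the tub and the small jars beside the chest where they are.

Things in the scene. Friction and masses are not known exactly. Their poses are not given: they have to be found in the camera images.
- button_foot (a point): Point on the lid's top face, on the axis of the round red button (26 mm across). Axes are the lid's: x from its front edge (robot side) to its hinge, y to the left, z square out of the lid. The cap is screw-adjusted: with the button up, its crown stands anywhere from 10 to 26 mm above this point, unknown beforehand; find it by touch.
- button (a joint): The button is one end of a rocker inside the lid; this is its angle: 0 up, 0.083 rad at its rigid stop, where the crown has gone down 8 mm. The spring needs about 1.5 N at first and 7 N at the stop; the handle is let go at about 5 mm (5 N). More than 16 N damages it.
- handle_bar (a point): Centre of the T-handle's black round bar, 90 mm long, 14 mm thick; x along the bar, z up its stem. The stem is 85 mm left (lid +y) of the button's axis, 185 mm from the hinge line. Stowed: bar front-to-back, 10 mm above the lid's top face, locked down between guide blocks (14 mm tall, 37 mm either side of the stem along the bar). Popped out: 32 mm above the lid, on a light spring (2 N).
- handle_pop (a joint): How far the T-handle has popped out: 0 stowed, 0.022 m fully out.
- handle_turn (a joint): Turn of the T-handle, rad: 0 locked (bar front-to-back), growing clockwise from above to its stop at 1.57 (bar across the lid). The latch tongue under the lid lets go at about 1.25. Friction about 0.12 N m; it stays where it is left.
- lid_hinge (a point): Middle of the lid's hinge line, at the lid's far edge, level with its underside: 12 mm below its top face, 110 mm above the counter. The hinge line runs along this point's y; its axes turn with the lid. The aluminium lid is 250 (x) by 350 (y) by 12 mm, its front edge 245 mm from the hinge line; the blue chest under it is 240 by 340 mm.
- lid (a joint): Opening angle of the lid, rad: 0 shut, 1.2 fully open, front edge going up. A stiff, spring-balanced hinge: it takes about 6 to 10 N upwards at the handle to lift and stays where it is left. Front edge 100 mm up is 0.42 rad.
- frosting_tub: Bystander: frosting can, 72 mm across, 100 mm tall, origin at its underside, beside the chest on the left.
- sprinkles: Bystander: small jar with red cap, 44 mm across, 100 mm tall, origin at its underside, right of the chest.
- spice_jar: Bystander: small jar with green cap, 48 mm across, 90 mm tall, origin at its underside, left of the chest.

How it is judged:
By the outcome, as a careful person would: the job done as asked, in the order asked, and still so for the second after the job is handed in, with the robot touching nothing.
It also fails if it takes over 61 s, if anything falls off the work surface, if the arm or the gripper's body presses on something with over 40 N, if the wrist force passes 120 N, or if a joint passes its speed limit or range.

## Working session

There is one attempt and no reset: what is moved stays moved. The work goes in short steps, Python scripts to look and compute and a tool call to move; the robot and the scene stay as the last step left them, time stands still between calls to the robot, and variables do not carry over. Pictures are saved under pics/ and viewed, and the job is handed in when it is done.

Besides the shell and the picture viewer there is one more tool, called after "Request:" as name(argument=value, ...), one argument or row to a line, values as JSON. arm_command: Moves the arm, as the interface text tells. Its arguments: {"type":"object","properties":{"plan":{"type":"array"},"newtons":{"type":"number"}},"required":["plan"]}

```bash
mkdir -p pics; cat > h.py <<'E'
import numpy as np, cv2
from station import sensors, vision, job
def P(n):
    p=vision.camera_params(n); K=np.array(p["intrinsics"],float); R=cv2.Rodrigues(np.array(p["rvec"],float))[0]; t=np.array(p["tvec"],float).ravel(); return K,R,t
def ray(n,at):
    K,R,t=P(n); d=R.T@np.linalg.solve(K,[at[1],at[0],1.]); return -R.T@t,d/np.linalg.norm(d)
def atz(n,at,z):
    c,d=ray(n,at); return c+d*(z-c[2])/d[2]
def tri(obs):
    A=0;b=0
    for n,at in obs:
        c,d=ray(n,at);M=np.eye(3)-np.outer(d,d);A=A+M;b=b+M@c
    x=np.linalg.solve(A,b)
    return x,[np.linalg.norm((np.eye(3)-np.outer(d,d))@(x-c)) for c,d in [ray(n,a) for n,a in obs]]
def proj(n,X):
    K,R,t=P(n); p=K@(R@np.asarray(X)+t); return p[1]/p[2],p[0]/p[2]
E
python3 - <<'E'
from h import *
o=sensors.get_obs(); print({k:np.round(v,3) for k,v in o.items()})
for n in ["scene","side","wrist"]:
    cv2.imwrite(f"pics/{n}0.png",vision.camera(n))
    K,R,t=P(n); print(n,"pos",-R.T@t)
    for k in ["button_foot","handle_bar","lid_hinge"]:
        print(k,[(np.round(d["at"],1),round(d["confidence"],2)) for d in vision.pinpoint(k,n)[:3]])
print(sensors.get_obs()["time_s"])
E
```

```text
{'time_s': np.float64(0.0), 'qpos': array([ 1.134,  0.3  ,  1.522, -0.   ,  1.321, -0.067]), 'joint_vel': array([ 0.   , -0.   , -0.001, -0.   ,  0.002,  0.   ]), 'tau': array([-0.0000e+00, -5.3181e+01, -3.5273e+01,  7.1000e-02,  2.4000e-02,
       -0.0000e+00]), 'ee_pos': array([0.199, 0.513, 0.404]), 'eef_rot': array([-3.14 , -0.   ,  2.772]), 'force': array([-0.202,  0.347, -0.874]), 'moment': array([-0.012, -0.005, -0.03 ]), 'grip_width': np.float64(0.094)}
scene pos [ 1.23934175 -0.15967621  0.70142736]
button_foot [(array([186.1, 229.7]), 0.6)]
handle_bar [(array([173.5, 266.7]), 0.75)]
lid_hinge [(array([248.2, 315. ]), 0.92)]
side pos [0.49200614 0.81414844 0.57387533]
button_foot [(array([193.7, 322.7]), 0.85)]
handle_bar [(array([205.7, 322.2]), 0.72)]
lid_hinge [(array([216.2, 233.5]), 0.96), (array([330.5, 278.6]), 0.57)]
wrist pos [0.1360868  0.53840351 0.3831381 ]
button_foot []
handle_bar []
lid_hinge []
0.6
```

View pics/scene0.png

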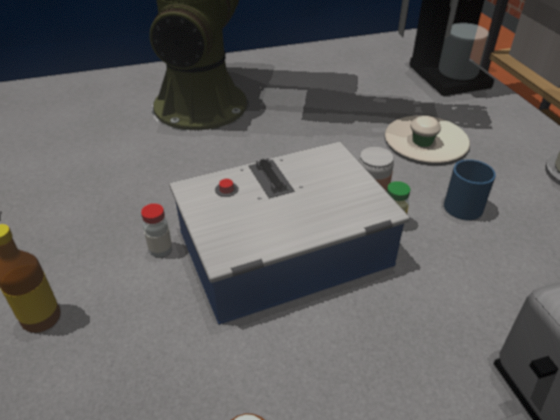

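View pics/side0.png

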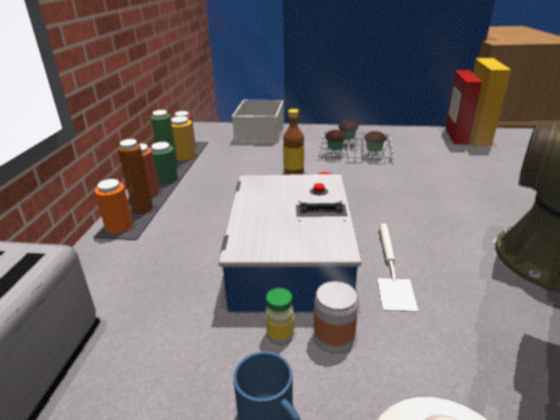

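```bash
python3 - <<'E'
from h import *
for k,z,s,d in [("button_foot",.122,(186.1,229.7),(193.7,322.7)),("handle_bar",.132,(173.5,266.7),(205.7,322.2)),("lid_hinge",.11,(248.2,315.),(216.2,233.5))]:
    print(k,np.round(atz("scene",s,z),4),np.round(atz("side",d,z),4),[np.round(q,4) for q in tri([("scene",s),("side",d)])])
E
```

```text
button_foot [ 0.5139 -0.0282  0.122 ] [ 0.512  -0.0292  0.122 ] [array([ 0.5125, -0.0283,  0.1218]), array([0.0008, 0.0008])]
handle_bar [0.5101 0.0421 0.132 ] [0.5106 0.0423 0.132 ] [array([0.5105, 0.0421, 0.132 ]), array([0.0002, 0.0002])]
lid_hinge [0.6951 0.0689 0.11  ] [0.696  0.0645 0.11  ] [array([0.6957, 0.0681, 0.1116]), array([0.0007, 0.0007])]
```

```bash
python3 - <<'E'
from h import *
a=cv2.imread("pics/scene0.png")[140:290,165:415]; b=cv2.imread("pics/side0.png")[165:275,215:365]
cv2.imwrite("pics/za.png",cv2.resize(a,None,fx=3,fy=3,interpolation=cv2.INTER_CUBIC))
cv2.imwrite("pics/zb.png",cv2.resize(b,None,fx=5,fy=5,interpolation=cv2.INTER_CUBIC))
E
```

```text
(no output)
```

View pics/za.png

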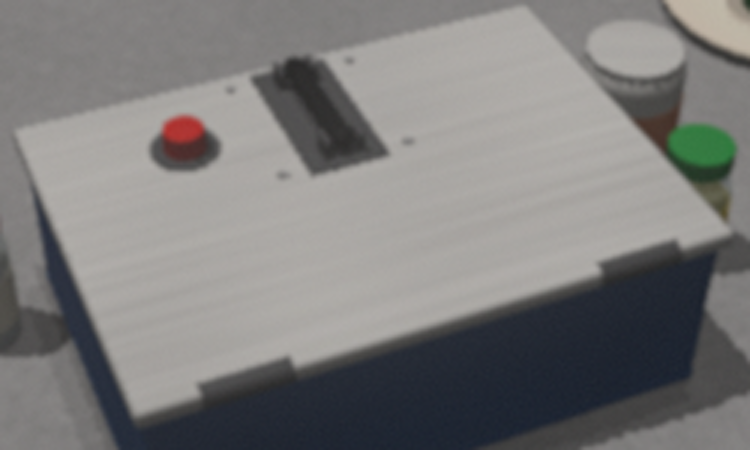

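View pics/zb.png

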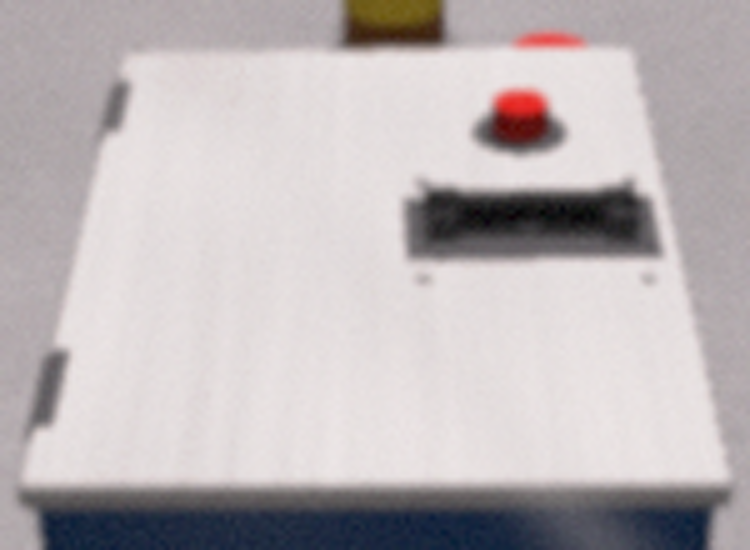

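```bash
python3 - <<'E'
from h import *
from scipy.optimize import least_squares
za=lambda x,y:(140+y/3,165+x/3); zb=lambda x,y:(165+y/5,215+x/5)
# lid frame origin hinge middle, x front->hinge
L={"FR":(-.245,-.175,.012),"FL":(-.245,.175,.012),"HL":(.005,.175,.012),"HR":(.005,-.175,.012)}
S=dict(FR=za(20,130),FL=za(528,8),HL=za(732,235),HR=za(135,412)); D=dict(HR=zb(125,53),FR=zb(637,50),FL=zb(730,488),HL=zb(20,490))
for k in L: print(k,np.round(atz("scene",S[k],.122),4),np.round(atz("side",D[k],.122),4))
def T(p,v): c,s=np.cos(p[2]),np.sin(p[2]); return np.array([p[0]+c*v[0]-s*v[1],p[1]+s*v[0]+c*v[1],p[3]+v[2]])
obs=[("scene",S[k],L[k]) for k in L]+[("side",D[k],L[k]) for k in L]
f=lambda p:np.concatenate([np.subtract(proj(n,T(p,v)),a) for n,a,v in obs])
r=least_squares(f,[.695,.068,0,.11],loss="soft_l1");p=r.x;print(p,np.round(f(p),1))
print("handle res", )
for nm,at,z in [("scene",(173.5,266.7),.132),("side",(205.7,322.2),.132),("scene",(186.1,229.7),.122),("side",(193.7,322.7),.122),("scene",za(185,150),.122),("side",zb(520,132),.122)]:
    q=atz(nm,at,z)[:2]-p[:2];c,s=np.cos(p[2]),np.sin(p[2]);print(nm,np.round([c*q[0]+s*q[1],-s*q[0]+c*q[1]],4))
E
```

```text
FR [ 0.4754 -0.1265  0.122 ] [ 0.4683 -0.1291  0.122 ]
FL [0.4427 0.2157 0.122 ] [0.4367 0.2164 0.122 ]
HL [0.6862 0.2386 0.122 ] [0.6816 0.241  0.122 ]
HR [ 0.7176 -0.1053  0.122 ] [ 0.7169 -0.1063  0.122 ]
[0.69616174 0.06667591 0.09380871 0.10873134] [-1.3 -2.7 -1.5 -0.3 -0.3  1.   0.8 -1.1  0.2 -0.2  1.2  0.5  0.6 -1.7
  0.3 -0.2]
handle res
scene [-0.1875 -0.007 ]
side [-0.1871 -0.0069]
scene [-0.1903 -0.0774]
side [-0.1923 -0.0783]
scene [-0.1818 -0.0859]
side [-0.1846 -0.0893]
```

Request:
arm_command(
  plan=[1,0.8,-1,0,0.22,1,0.8,-1,0,0.22,1,0.8,-1,0,0.22,1,0.8,-1,0,0.22,1,0.8,-1,0,0.22,1,0.8,-1,0,0.22,1,0.8,-1,0,0.22,1,0.8,-1,0,0.22,1,0.8,-1,0,0.22,1,0.8,-1,0,0.22,1,0.8,-1,0,0.22,1,0.8,-1,0,0.22],
  newtons=20,
)

```text
time_s: 1.8
ee_pos: [0.5201, 0.1104, 0.4043]
eef_rot: [-3.141, -0.0, -3.054]
force: [0.4, 0.5, 0.1]
grip_width: 0.0021
```

Request:
arm_command(
  plan=[1,0,-0.25,0,0,1,0,-0.25,0,0,1,0,-0.25,0,0,1,0,-0.25,0,0,1,0,-0.25,0,0],
)

```text
time_s: 2.3
ee_pos: [0.5186, 0.0141, 0.4048]
eef_rot: [3.141, 0.0, -3.049]
force: [0.4, -0.6, -0.5]
grip_width: 0.001
```

```bash
python3 - <<'E'
from h import *
o=sensors.get_obs(); print({k:np.round(v,4) for k,v in o.items() if k in("time_s","ee_pos","eef_rot","force","qpos","grip_width")})
n="wrist";im=vision.camera(n);cv2.imwrite("pics/w1.png",im)
K,R,t=P(n); print(-R.T@t)
for k,z in [("button_foot",.122),("handle_bar",.132),("lid_hinge",.11)]:
    for d in vision.pinpoint(k,n)[:2]: print(k,d["at"],d["confidence"],atz(n,d["at"],z))
E
```

```text
{'time_s': np.float64(2.3), 'qpos': array([-4.3500e-02,  2.3030e-01,  1.6087e+00,  2.0000e-04,  1.3025e+00,
       -1.7065e+00]), 'ee_pos': array([0.5186, 0.0141, 0.4048]), 'eef_rot': array([ 3.1414e+00,  2.0000e-04, -3.0495e+00]), 'force': array([ 0.4396, -0.6125, -0.4624]), 'grip_width': np.float64(0.001)}
[0.45167874 0.00912653 0.38324566]
button_foot [213.3, 218.7] 0.9 [ 0.52143839 -0.03795068  0.122     ]
handle_bar [215.5, 315.5] 0.68 [0.51298918 0.04627393 0.132     ]
```

View pics/w1.png

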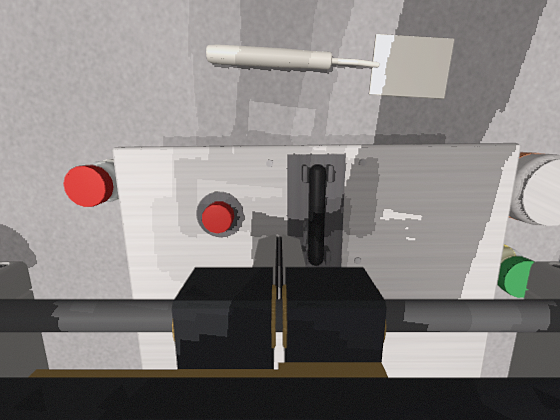

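Request:
arm_command(
  plan=[1,0.005,-0.1275,0,0,1,0.005,-0.1275,-0.06,0,1,0.005,-0.1275,-0.12,0,1,0.005,-0.1275,-0.12,0,1,0.005,-0.1275,-0.12,0,1,0.005,-0.1275,-0.12,0],
)

```text
time_s: 3.1
ee_pos: [0.521, -0.0378, 0.358]
eef_rot: [-3.141, 0.002, -3.05]
force: [0.5, -0.3, 1.0]
grip_width: 0.0005
```

```bash
python3 - <<'E'
from h import *
for i in range(2):
  o=sensors.get_obs(); print({k:np.round(v,4) for k,v in o.items() if k in("time_s","ee_pos","force")})
  cv2.imwrite("pics/s2.png",cv2.resize(vision.camera("side")[150:280,200:400],None,fx=4,fy=4,interpolation=cv2.INTER_CUBIC)); 
E
```

```text
{'time_s': np.float64(3.1), 'ee_pos': array([ 0.521 , -0.0378,  0.358 ]), 'force': array([ 0.4953, -0.2737,  0.9777])}
{'time_s': np.float64(3.15), 'ee_pos': array([ 0.521 , -0.0378,  0.3579]), 'force': array([ 0.4651, -0.3147,  0.1732])}
```

View pics/s2.png

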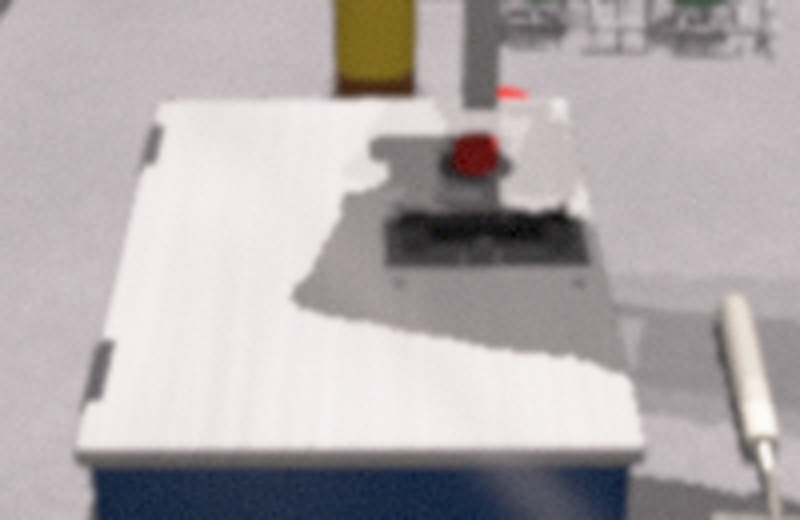

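Request:
arm_command(
  plan=[1,0,0,-0.012,0,1,0,0,-0.02,0,1,0,0,-0.02,0,1,0,0,-0.02,0],
)

```text
time_s: 3.6
ee_pos: [0.5208, -0.0382, 0.3486]
eef_rot: [3.142, -0.0, -3.051]
force: [-0.1, 0.2, -0.1]
grip_width: 0.0007
```

Request:
arm_command(
  plan=[1,0,0,-0.003,0,1,0,0,-0.005,0,1,0,0,-0.005,0],
)

```text
time_s: 3.9
ee_pos: [0.5208, -0.0382, 0.3465]
eef_rot: [3.142, -0.0, -3.051]
force: [-0.2, -0.0, -0.4]
grip_width: 0.0007
```

Request:
arm_command(
  plan=[1,0,0,-0.003,0,1,0,0,-0.005,0,1,0,0,-0.005,0],
)

```text
time_s: 4.2
ee_pos: [0.5208, -0.0382, 0.3445]
eef_rot: [3.142, -0.0, -3.051]
force: [0.2, -0.0, 0.3]
grip_width: 0.0007
```

Request:
arm_command(
  plan=[1,0,0,-0.003,0,1,0,0,-0.005,0,1,0,0,-0.005,0],
)

```text
time_s: 4.5
ee_pos: [0.5208, -0.0382, 0.3425]
eef_rot: [3.142, -0.0, -3.051]
force: [1.0, 1.0, -0.1]
grip_width: 0.0005
```

Request:
arm_command(
  plan=[1,0,0,-0.003,0,1,0,0,-0.005,0,1,0,0,-0.005,0],
)

```text
time_s: 4.8
ee_pos: [0.5208, -0.0382, 0.3405]
eef_rot: [3.142, -0.0, -3.051]
force: [0.3, -0.9, -0.5]
grip_width: 0.0002
```

Request:
arm_command(
  plan=[1,0,0,-0.003,0,1,0,0,-0.005,0,1,0,0,-0.005,0],
)

```text
time_s: 5.1
ee_pos: [0.5208, -0.0382, 0.3385]
eef_rot: [3.142, -0.0, -3.051]
force: [0.0, -0.0, 0.3]
grip_width: 0.0004
```

Request:
arm_command(
  plan=[1,0,0,-0.003,0,1,0,0,-0.005,0,1,0,0,-0.005,0],
)

```text
time_s: 5.4
ee_pos: [0.5208, -0.0383, 0.3367]
eef_rot: [-3.141, 0.0, -3.051]
force: [0.2, -1.8, 1.8]
grip_width: 0.0004
```

Request:
arm_command(
  plan=[1,0,0,-0.002,0,1,0,0,-0.004,0,1,0,0,-0.005,0,1,0,0,-0.005,0],
)

```text
time_s: 5.8
ee_pos: [0.5208, -0.0383, 0.3348]
eef_rot: [-3.141, 0.0, -3.051]
force: [-0.3, -4.2, 5.3]
grip_width: 0.0005
```

```bash
python3 - <<'E'
from h import *
for i in range(3):
  o=sensors.get_obs(); print({k:np.round(v,4) for k,v in o.items() if k in("time_s","ee_pos","force")})
  im=vision.camera("side")
E
```

```text
{'time_s': np.float64(5.8), 'ee_pos': array([ 0.5208, -0.0383,  0.3348]), 'force': array([-0.3445, -4.1839,  5.2503])}
{'time_s': np.float64(5.85), 'ee_pos': array([ 0.5208, -0.0383,  0.3348]), 'force': array([-0.475 , -3.0878,  3.9809])}
{'time_s': np.float64(5.9), 'ee_pos': array([ 0.5208, -0.0383,  0.3347]), 'force': array([ 0.3688, -3.5177,  4.6539])}
```

```bash
python3 - <<'E'
from h import *
a=vision.camera("side")[160:230,270:370];b=vision.camera("scene")[130:230,180:320]
cv2.imwrite("pics/s3.png",np.hstack([cv2.resize(a,(400,280),interpolation=cv2.INTER_CUBIC),cv2.resize(b,(392,280),interpolation=cv2.INTER_CUBIC)]))
cv2.imwrite("pics/w3.png",vision.camera("wrist"))
E
```

```text
(no output)
```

View pics/s3.png

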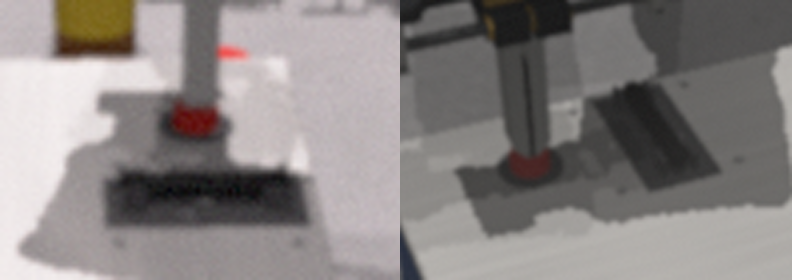

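View pics/w3.png

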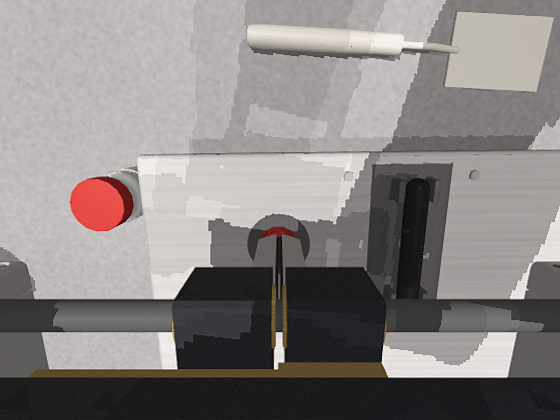

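Request:
arm_command(
  plan=[1,0,-0.002,-0.001,0,1,0,-0.003,-0.003,0,1,0,-0.003,-0.004,0,1,0,-0.003,-0.004,0],
)

```text
time_s: 6.5
ee_pos: [0.5208, -0.0391, 0.333]
eef_rot: [3.141, 0.0, -3.051]
force: [0.7, 3.7, 4.5]
grip_width: 0.0006
```

```bash
python3 - <<'E'
from h import *
for i in range(2):
  o=sensors.get_obs(); print({k:np.round(v,4) for k,v in o.items() if k in("time_s","ee_pos","force")})
  im=vision.camera("wrist"); 
cv2.imwrite("pics/w4.png",im)
E
```

```text
{'time_s': np.float64(6.5), 'ee_pos': array([ 0.5208, -0.0391,  0.333 ]), 'force': array([0.6564, 3.7347, 4.4837])}
{'time_s': np.float64(6.55), 'ee_pos': array([ 0.5208, -0.0391,  0.333 ]), 'force': array([0.6544, 3.5717, 4.1623])}
```

View pics/w4.png

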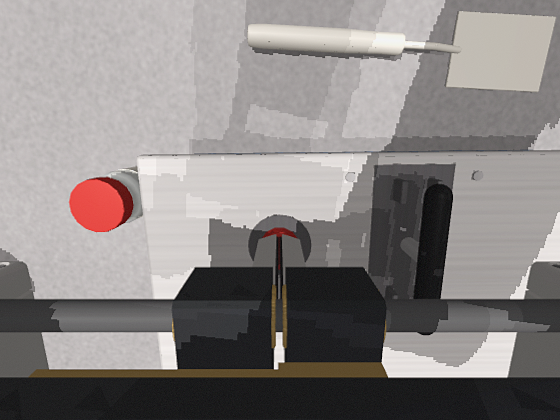

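Request:
arm_command(
  plan=[1,0,0,0.02,0,1,0,0,0.1,0,1,0,0,0.2,0,0,-0.02,0.1,0.2,0,0,-0.02,0.2125,0.2,0,0,-0.02,0.2125,0.2,0,0,-0.02,0.2125,0.2,0,0,-0.02,0.2125,0.2,0],
)

```text
time_s: 7.4
ee_pos: [0.5128, 0.0449, 0.413]
eef_rot: [-3.141, -0.001, -3.051]
force: [-0.3, 0.7, -0.1]
grip_width: 0.0371
```

```bash
python3 - <<'E'
from h import *
o=sensors.get_obs(); print({k:np.round(v,4) for k,v in o.items() if k in("time_s","ee_pos","eef_rot","force")})
obs=[]
for n in ["scene","side","wrist"]:
    im=vision.camera(n);cv2.imwrite(f"pics/{n}5.png",im)
    for k,z in [("handle_bar",.154),("button_foot",.122)]:
      for d in vision.pinpoint(k,n)[:1]: print(n,k,d["at"],d["confidence"],atz(n,d["at"],z))
E
```

```text
{'time_s': np.float64(7.4), 'ee_pos': array([0.5128, 0.0449, 0.413 ]), 'eef_rot': array([-3.1412e+00, -5.0000e-04, -3.0512e+00]), 'force': array([-0.3493,  0.7487, -0.0811])}
scene handle_bar [164.7, 270.2] 0.86 [0.515153  0.0474933 0.154    ]
scene button_foot [190.7, 227.5] 0.67 [ 0.52559598 -0.03488923  0.122     ]
side handle_bar [194.4, 324.2] 0.76 [0.5073911  0.03328948 0.154     ]
side button_foot [191.7, 323.1] 0.9 [ 0.51148851 -0.03886426  0.122     ]
wrist handle_bar [224.2, 282.0] 0.72 [0.5135559  0.04916991 0.154     ]
wrist button_foot [214.3, 188.0] 0.71 [ 0.52114613 -0.03631526  0.122     ]
```

View pics/wrist5.png

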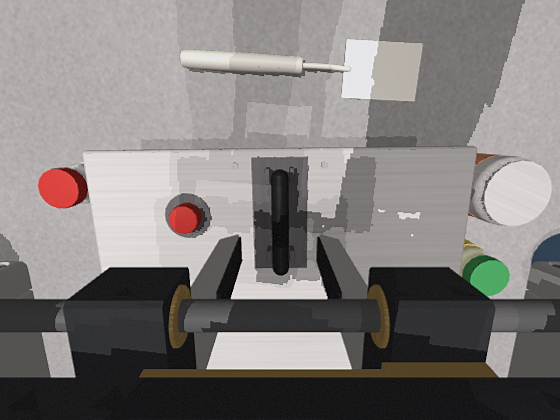

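View pics/scene5.png

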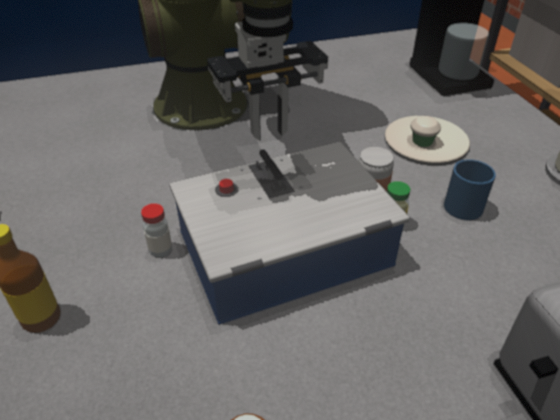

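Request:
arm_command(
  plan=[0,0,0.005,-0.1,0,0,0,0.005,-0.1875,0,0,0,0.005,-0.1875,0,0,0,0.005,-0.1875,0],
  newtons=20,
)

```text
time_s: 8.25
ee_pos: [0.5131, 0.0476, 0.339]
eef_rot: [-3.142, -0.0, -3.051]
force: [0.1, 0.4, -0.1]
grip_width: 0.0469
```

Request:
arm_command(
  plan=[1,0,0,0,0,1,0,0,0,0,1,0,0,0,0,1,0,0,0,0,1,0,0,0,0,1,0,0,0,0,1,0,0,0,0],
  newtons=20,
)

```text
time_s: 8.95
ee_pos: [0.5129, 0.0468, 0.3385]
eef_rot: [-3.139, 0.001, -3.051]
force: [0.2, -10.3, 2.9]
grip_width: 0.0132
```

```bash
python3 - <<'E'
from h import *
a=vision.camera("side")[130:270,220:420];b=vision.camera("scene")[100:240,180:340]
o=sensors.get_obs(); print({k:np.round(v,4) for k,v in o.items() if k in("time_s","ee_pos","eef_rot","force","grip_width","moment")})
cv2.imwrite("pics/s6.png",np.hstack([cv2.resize(a,(400,280),interpolation=cv2.INTER_CUBIC),cv2.resize(b,(392,343),interpolation=cv2.INTER_CUBIC)[:280]]))
E
```

```text
{'time_s': np.float64(9.05), 'ee_pos': array([0.5129, 0.0468, 0.3385]), 'eef_rot': array([-3.1393e+00,  7.0000e-04, -3.0509e+00]), 'force': array([  0.7129, -10.5027,   2.2881]), 'moment': array([-1.8501, -0.0335,  0.0386]), 'grip_width': np.float64(0.0134)}
```

View pics/s6.png

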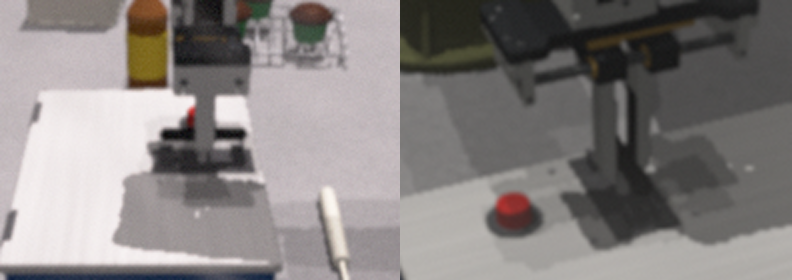

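Request:
arm_command(
  plan=[1,0,-0.003,0,0,1,0,-0.005,0,0,1,0,-0.005,0,0],
)

```text
time_s: 9.35
ee_pos: [0.5129, 0.0458, 0.3384]
eef_rot: [3.141, 0.001, -3.051]
force: [2.4, 3.3, 2.0]
grip_width: 0.0134
```

Request:
arm_command(
  plan=[1,0,0.001,0,-0.05,1,0,0.001,0,-0.1,1,0,0.001,0,-0.15,1,0,0.001,0,-0.2,1,0,0.001,0,-0.25,1,0,0.001,0,-0.3,1,0,0.001,0,-0.35,1,0,0.001,0,-0.35,1,0,0.001,0,-0.35],
)

```text
time_s: 10.25
ee_pos: [0.5129, 0.0464, 0.3383]
eef_rot: [3.14, 0.001, 2.5]
force: [3.0, 4.1, 1.9]
grip_width: 0.0131
```

Request:
arm_command(
  plan=[1,0.001,0.001,0,-0.05,1,0.002,0.001,0,-0.1,1,0.002,0.001,0,-0.15,1,0.002,0.001,0,-0.2,1,0.002,0.001,0,-0.25,1,0.002,0.001,0,-0.3,1,0.002,0.001,0,-0.35,1,0.002,0.001,0,-0.385,1,0.002,0.001,0,-0.385,1,0.002,0.001,0,-0.385],
)

```text
time_s: 11.25
ee_pos: [0.5136, 0.0466, 0.3381]
eef_rot: [3.141, -0.0, 1.696]
force: [2.5, 5.0, 2.0]
grip_width: 0.0134
```

```bash
python3 - <<'E'
from h import *
a=vision.camera("side")[130:270,220:420];b=vision.camera("scene")[100:240,180:340]
o=sensors.get_obs(); print({k:np.round(v,4) for k,v in o.items() if k in("time_s","ee_pos","eef_rot","force","grip_width","moment","qpos")})
cv2.imwrite("pics/s7.png",np.hstack([cv2.resize(a,(400,280),interpolation=cv2.INTER_CUBIC),cv2.resize(b,(392,343),interpolation=cv2.INTER_CUBIC)[:280]]))
E
```

```text
{'time_s': np.float64(11.35), 'qpos': array([ 1.9400e-02,  2.9050e-01,  1.6958e+00,  6.0000e-04,  1.1548e+00,
       -1.0560e-01]), 'ee_pos': array([0.5137, 0.0466, 0.3382]), 'eef_rot': array([ 3.1410e+00, -5.0000e-04,  1.6956e+00]), 'force': array([2.8996, 3.8079, 1.3612]), 'moment': array([ 0.8523, -0.4111, -0.0045]), 'grip_width': np.float64(0.0132)}
```

View pics/s7.png

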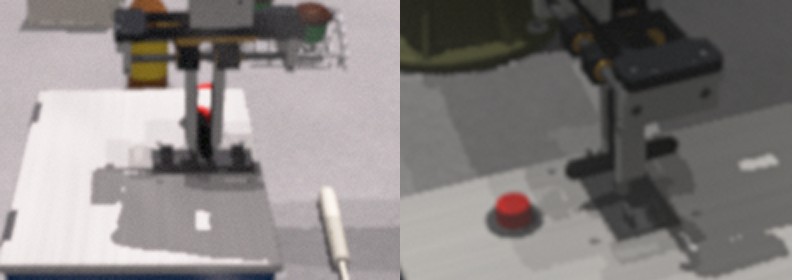

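Request:
arm_command(
  plan=[1,0,0,0,0,1,0,0,0,0,1,0.003,0,0.011,0,1,0.006,0,0.023,0,1,0.013,0.001,0.046,0,1,0.022,0.002,0.068,0,1,0.031,0.003,0.09,0,1,0.031,0.003,0.09,0,1,0.031,0.003,0.09,0],
  newtons=30,
)

```text
time_s: 12.25
ee_pos: [0.5259, 0.0478, 0.3747]
eef_rot: [-3.141, -0.0, 1.694]
force: [-3.5, 5.0, 2.8]
grip_width: 0.0131
```

```bash
python3 - <<'E'
from h import *
a=vision.camera("side")[100:310,200:410];b=vision.camera("scene")[90:330,150:430]
o=sensors.get_obs(); print({k:np.round(v,4) for k,v in o.items() if k in("time_s","ee_pos","eef_rot","force","grip_width","moment")})
cv2.imwrite("pics/s8.png",np.hstack([cv2.resize(a,(400,400),interpolation=cv2.INTER_CUBIC),cv2.resize(b,(392,400),interpolation=cv2.INTER_CUBIC)]))
E
```

```text
{'time_s': np.float64(12.35), 'ee_pos': array([0.5259, 0.0478, 0.3747]), 'eef_rot': array([-3.1413e+00, -4.0000e-04,  1.6944e+00]), 'force': array([-2.9021,  5.2411,  2.7377]), 'moment': array([0.8613, 0.9714, 0.0129]), 'grip_width': np.float64(0.013)}
```

View pics/s8.png

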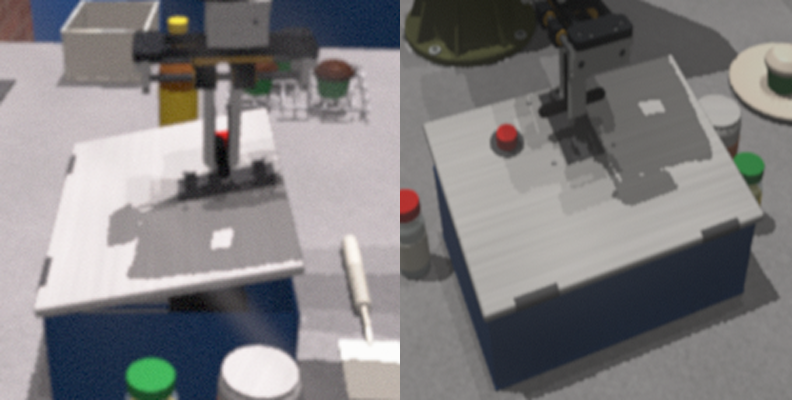

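Request:
arm_command(
  plan=[1,0.011,0.001,0.021,0,1,0.022,0.002,0.042,0,1,0.035,0.003,0.062,0,1,0.048,0.005,0.082,0,1,0.063,0.006,0.1,0,1,0.078,0.008,0.118,0,1,0.094,0.009,0.136,0,1,0.094,0.009,0.136,0,1,0.094,0.009,0.136,0],
)

```text
time_s: 13.25
ee_pos: [0.5628, 0.0515, 0.43]
eef_rot: [-3.139, -0.001, 1.695]
force: [-17.8, 4.7, 13.2]
grip_width: 0.0129
```

```bash
python3 - <<'E'
from h import *
a=vision.camera("side")[70:310,190:430];b=vision.camera("scene")[90:330,150:430]
o=sensors.get_obs(); print({k:np.round(v,4) for k,v in o.items() if k in("time_s","ee_pos","eef_rot","force","grip_width","moment")})
cv2.imwrite("pics/s9.png",np.hstack([cv2.resize(a,(400,400),interpolation=cv2.INTER_CUBIC),cv2.resize(b,(392,400),interpolation=cv2.INTER_CUBIC)]))
E
```

```text
{'time_s': np.float64(13.35), 'ee_pos': array([0.5628, 0.0515, 0.43  ]), 'eef_rot': array([-3.1390e+00, -7.0000e-04,  1.6946e+00]), 'force': array([-17.5844,   5.3898,  12.8329]), 'moment': array([ 0.8591,  3.6665, -0.0284]), 'grip_width': np.float64(0.0132)}
```

View pics/s9.png

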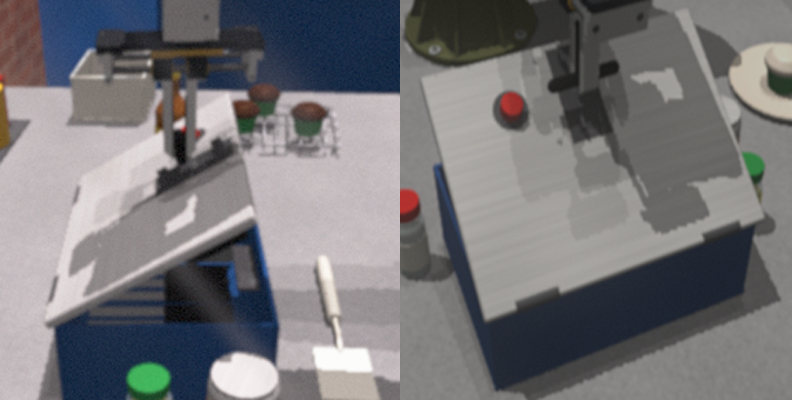

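Request:
arm_command(
  plan=[1,-0.002,0,0.002,0,1,-0.004,0,0.003,0,1,-0.004,0,0.003,0],
)

```text
time_s: 13.65
ee_pos: [0.5619, 0.0515, 0.4305]
eef_rot: [3.141, -0.0, 1.694]
force: [-0.9, 5.5, 1.8]
grip_width: 0.0127
```

Request:
arm_command(
  plan=[0.4,0,0,0,0,0.4,0,0,0,0,0.4,0,0,0,0,0.4,0,0,0,0,0.4,0,0,0,0],
)

```text
time_s: 14.15
ee_pos: [0.562, 0.0511, 0.4297]
eef_rot: [3.142, 0.0, 1.693]
force: [0.5, 0.0, 0.3]
grip_width: 0.028
```

Request:
arm_command(
  plan=[0.4,0,0,0.02,0,0.4,0,0,0.06,0,0.4,0,0,0.12,0,0.4,0,0,0.2,0,0.4,0,0,0.25,0,0.4,0,0,0.25,0,0.4,0,0,0.25,0],
)

```text
time_s: 14.85
ee_pos: [0.5619, 0.0512, 0.5294]
eef_rot: [-3.142, -0.0, 1.693]
force: [-0.0, 0.1, -0.4]
grip_width: 0.0286
```

```bash
python3 - <<'E'
from h import *
for i in range(2):
  for n in ["side","scene"]:
    im=vision.camera(n);cv2.imwrite(f"pics/{n}10.png",im)
    for k in ["handle_bar","lid_hinge","button_foot"]:
      print(n,k,[np.round(d["at"],1) for d in vision.pinpoint(k,n)[:1]])
for n in ["frosting_tub","sprinkles","spice_jar"]: pass
o=sensors.get_obs(); print({k:np.round(v,4) for k,v in o.items() if k in("time_s","ee_pos","force","grip_width")})
E
```

```text
side handle_bar [array([158.4, 298.5])]
side lid_hinge [array([154.6, 308.3])]
side button_foot [array([153.6, 308.6])]
scene handle_bar [array([133.5, 280. ])]
scene lid_hinge [array([248.4, 317.4])]
scene button_foot [array([157.1, 230.2])]
side handle_bar [array([156.8, 301.4])]
side lid_hinge [array([216.9, 230.9])]
side button_foot [array([153.5, 306.8])]
scene handle_bar [array([132.8, 280.7])]
scene lid_hinge [array([247.6, 317. ])]
scene button_foot [array([158.8, 230.9])]
{'time_s': np.float64(15.65), 'ee_pos': array([0.562 , 0.0512, 0.5297]), 'force': array([-0.9862,  0.4727,  0.3514]), 'grip_width': np.float64(0.028)}
```

View pics/side10.png

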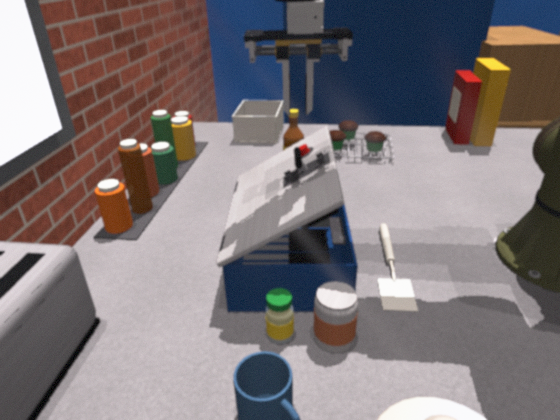

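View pics/scene10.png

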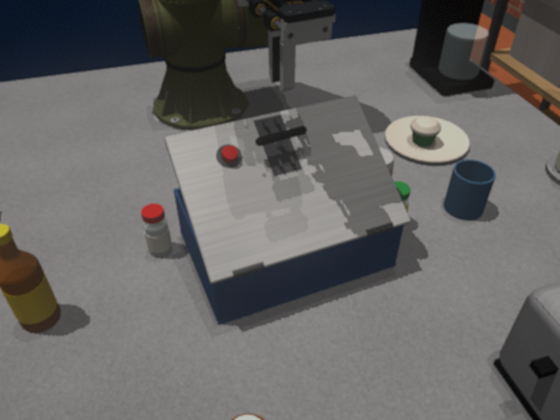

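```bash
python3 - <<'E'
from h import *
print(tri([("scene",(133,280.5)),("side",(157.5,300))]))
print(tri([("scene",(97.5,357)),("side",(207,343))]))
for th in (.42,.5,.55):
  F=np.array([.696,.0667,.11]);u=np.array([.9954,.0958,0]);v=np.array([-.0958,.9954,0])
  c=F+u*(-.245*np.cos(th)+.012*np.sin(th))+.175*v+[0,0,.245*np.sin(th)+.012*np.cos(th)]
  print(th,np.round(c,3),proj("scene",c),proj("side",c))
E
```

```text
(array([0.55603015, 0.053771  , 0.2440229 ]), [np.float64(3.281011060999088e-05), np.float64(3.2810110610060817e-05)])
(array([0.47306284, 0.22491694, 0.23626031]), [np.float64(0.0005324470399942078), np.float64(0.0005324470399941942)])
0.42 [0.461 0.22  0.221] (np.float64(102.65775693387175), np.float64(351.2870905024134)) (np.float64(213.8170581883945), np.float64(350.0233287929493))
0.5 [0.471 0.221 0.238] (np.float64(96.66423524463647), np.float64(354.70822969352844)) (np.float64(204.57773985172685), np.float64(344.6216578622399))
0.55 [0.478 0.221 0.248] (np.float64(93.1797149016223), np.float64(357.07707149295413)) (np.float64(198.91623439945505), np.float64(340.7275825148611))
```

```bash
python3 -c "
from h import *
print(job.hand_in())"
```

```text
the job is handed in; nothing more can be done
None
```

The chest is open and the job is handed in. The lid stands by itself with the gripper about 100 mm clear above it. It took about 16 s of the 61 s allowed.

- **Button:** I felt for the crown with closed fingers and pressed until the handle popped up. The highest reading was about 5 N down, plus about 4 N sideways as the rocker swung.
- **Handle:** I gripped the bar and turned it about 88° clockwise. The lid then lifted freely.
- **Lift:** I raised the lid along its arc. The sideways force reached about 18 N near the end because I steered a little too close to the hinge. I corrected that before letting go.

**Last checks:** two ways of measuring the opening disagreed slightly, about 0.5 rad from the front corner and about 0.55 rad from the handle. That puts the front edge about 115–128 mm up, and both are above the 100 mm needed. Two sets of pictures taken after release, about 0.4 s apart, showed the lid standing still.

The tub and both jars look unmoved in those pictures, though I didn't measure their positions. In one side view the network placed the hinge point wrongly, and I ignored that reading.

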